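Roll down the glued face of a globe-stand cheek

ROBOT

A 7-joint arm with a two-finger parallel gripper is mounted at the origin on the work surface. World frame = base frame: x ahead of the robot, y to its left, z up, the work surface at z = 0. Lengths are in m, angles in rad, forces in N, time in s.
With the tool pointing down it reaches from about 0.425 to 0.8 m from the base axis. Payload 8.3 kg.
Tool frame: the origin (TCP) lies midway between the tips of the shut fingers; the grasp point (between the pads) lies 19 mm behind it; z points along the fingers, y is the line along which they close (so a half turn about z gives the same grasp; the last joint's range is limited). The gripper opens to 85 mm and grips with 20 to 120 N. Pads are 22 mm wide; open, the fingers measure 114 mm over their backs; the gripper's body (76 mm by 85 mm) begins 54 mm behind the grasp point. The pads swing forward as they close: fully open they stand 13 mm farther back than shut.
Start: joints at [-1.184, 0.383, 0.016, 1.37, -0.006, 1.388, -0.046], TCP at [0.272, 0.563, 0.231] pointing down, gripper open.
Joint ranges: [-2.95, 2.95], [-0.25, 2.06], [-1.52, 1.56], [0.18, 2.33], [-1.44, 4.58], [0.02, 2.06], [-3.01, 3.01]. Speed limits (rad/s): [2.39, 2.39, 3.01, 3.01, 3.14, 3.14, 3.14].

INTERFACE

Orientations are given as a 3x3 rotation matrix whose columns are the frame's x, y, z axes.
In Python, from cell import * gives the robot as it stands.
- The arm moves only by the tool drive_tool, never from a script. Its argument "commands" is a list of rows, each an object with "twist": the turn, a rotation vector about the tool's x, y, z normalised to -1 to 1, where 1 is pi rad, a list of three; "dp": the shift along the tool's x, y, z normalised to -1 to 1, where 1 is 0.25 m, a list of three; "grip": the opening, from 0 (shut) to 1 (fully open). A call has 1 to 8 rows; each row shifts and turns the commanded pose from where the row before left it, along the tool's axes as they then stand; what a row does not reach is not made up. A row lasts 1/10 s, in which the tool goes at most 50 mm and 8.59 degrees, less where a joint would pass 70% of its speed; a pose out of reach is approached as far as the arm can. A call with a number of a shift or a turn outside -1 to 1 is refused whole. A call with a gripper value outside its range is refused whole. The fingers move at their own pace and stop on an object; "squeeze" is the grip in N (left out, the last holds). Time passes only in rows, so rows that do not move let the fingers close. It gives the time, the measured TCP pose, the force, the opening and the grip force at its end, in the units of the state.
- get_obs(): the state, without advancing time (a new reading comes with each control period).
- grab_frame(name): name is "scene" or "top" or "wrist"; returns (picture, depth): 400x640x3 uint8, red, green, blue; 400x640 float32, m along the optical axis (not along the pixel's ray), 0 where there is no reading.
- camera_info(name): a dict with "K" (3x3 intrinsics, pixels), "k1" (the pictures are not rectified: a ray, as slopes to the right and down, at radius r is drawn at 1 + k1 r^2 times it, then the intrinsics apply), "rvec" (rotation vector, rad) and "tvec" (3), from world to camera coordinates, as OpenCV has them. Camera axes: x right, y down, z forward; pixel columns grow to the right and rows downward; lengths in m; the calibration is good to about 2 mm. A picture is of the moment at which its call begins: read the wrist's pose just before it. camera_info takes no time and is no camera call; for the wrist camera it gives the pose at the moment of the call.
- close_job(): hands the job in; it is judged then, once.
The state is a dict: "t": time; "joint_pos": joint angles; "qvel": joint speeds; "joint_torque": joint torques, N m; "tcp_pos": TCP position; "eef_rot": TCP orientation; "contact_force": force on the tool from outside, world axes, zero at the start; "wrist_torque": the same for the moment, N m; "opening": finger opening in m; "grip_force": force on a finger pad.
Only numpy, scipy, OpenCV 4.12 (cv2) and the standard library are available. Lean on these libraries where they do the work, as an engineer would, in place of code of your own. Each camera call takes 0.05 s, during which the arm holds its last target. There are 200 camera calls.

TASK

The thin face ply has just been glued onto the arch-shaped plywood cheek of the globe stand; run the rubber roller, which lies across the cheek's rounded end, over it to bed it down. Pushing only on the top of the roller with the fingertips, roll it along the cheek towards the square foot end and leave it at rest on the cheek, lying square across it, with its axis in the last 3 cm before the square edge and not rolled off. Do not pinch it, lift it or push it from the side, and leave everything else on the bench where it is.

Things in the scene. Friction and masses are not known exactly. Their poses are not given: they have to be found in the camera images.
- cheek: Arch-shaped light plywood cheek (one end half round, the other square), 190 long x 120 wide x 9 thick, fixed flat on the middle of a fixed green cutting mat 300 x 220 x 3; its flat top face is 12 above the bench. Origin: at bench height under the middle of its length and width. x: along it from the rounded end (tip at -95) to the square foot edge (+95), the rolling direction; y: across (-60 to +60); z: up.
- foot_edge (a point): Middle of the square foot edge of the cheek, on its top face, 12 above the bench; axes as the cheek's. The face is flat and smooth up to this edge (hole and scale are only engraved), then drops 9 to the mat.
- crown (a point): Tip of the cheek's rounded end (half round, radius 60), on its top face; axes as the cheek's. The roller starts lying across the cheek 30 to 65 from here.
- roller: Loose black rubber-covered roller, 50 diameter x 150 long, steel journals 10 diameter stick out 15 at each end; about 0.45 kg. Origin: on its axis at mid-length, 37 above the bench while on the cheek (its top then at 62). y: the roller's axis, lying across the cheek; x and z turn with it (at the start z is up). Rolls with slight drag: let go at 0.1 m/s it runs on 10 to 15.
- roller_mid (a point): Same point as the roller's origin. A fingertip that rolls the roller from its top without slipping travels twice as far as the roller does.
- cup: Bystander: small clear plastic cup, 42 diameter x 42 high, standing on the mat beyond the square edge. Origin under its centre.
- glue_small: Bystander: small white glue bottle, 28 diameter x 60 high, standing on the mat beside the rounded end. Origin under its centre.
- wrench: Bystander: steel wrench 180 long, lying beside the mat on its far side. Origin at bench height under its middle, x along it.
- screwdriver: Bystander: black-handled screwdriver 170 long, 26 thick, lying beside the mat on the robot's side. Origin at bench height under its middle, x along it.
- glue: Bystander: glue bottle, 56 diameter x 150 high, standing to one side of the work. Origin under its centre.
- tape: Bystander: roll of brown tape, 96 diameter x 24 high, lying flat to one side of the work. Origin under its centre.
- jar: Bystander: clear jar, 60 diameter x 70 high, standing to one side of the work. Origin under its centre.
There are look-alikes about, which are no part of the job. What is meant by the roller is not red, and is the larger of those in its own colour.

How it is judged:
On the way, in this order (a step that is already met when the one before it is completed fails the run):
1. the roller has rolled a quarter turn along the cheek (angle between roller's own z axis and vertical above 1.5 rad and z of roller in the frame of cheek above 0.034 m).
2. the roller has rolled nearly half a turn, still on the cheek (angle between roller's own z axis and vertical above 2.6 rad and z of roller in the frame of cheek above 0.034 m).
At the end, for the whole second after the job is handed in: The roller rests on the cheek (not tipped off), its axis 0 to 32 mm short of the square edge, square across within 0.2 rad (11 degrees), within 25 mm of the cheek's centre line sideways, and at rest (under 10 mm/s) (x of roller in the frame of cheek between 0.063 and 0.096 m and y of roller in the frame of cheek between -0.025 and 0.025 m and z of roller in the frame of cheek between 0.034 and 0.041 m and angle between the y axis of roller and the y axis of cheek, either way round below 0.2 rad and linear speed of roller below 0.01 m/s); the robot touches nothing.
It fails at once if the roller is lifted (more than 10 mm) (z of roller in the frame of cheek above 0.047 m).
It fails at once if the roller is rolled off the cheek (z of roller in the frame of cheek below 0.031 m).
It fails at once if the fingers reach down beside the roller and push or grip it at its side, instead of pushing on its top (contact force between the fingers and roller above 0.5 N and height (world z) of the grasp point below 0.06 m).
It fails at once if something else on the bench is disturbed (moved more than 15 mm) (distance of any of cup, glue_small, wrench, screwdriver, glue, tape, jar from where it was at the start of the episode above 0.015 m).
It also fails if it takes over 72 s, if anything falls off the work surface, if the arm or the gripper's body presses on something with over 40 N, if the wrist force passes 120 N, or if a joint passes its speed limit or range.

## Working session

There is one attempt and no reset: what is moved stays moved. The work goes in short steps, Python scripts to look and compute and a tool call to move; the robot and the scene stay as the last step left them, time stands still between calls to the robot, and variables do not carry over. Pictures are saved under pics/ and viewed, at most 10 in all, crops included, and the job is handed in when it is done.

Besides the shell and the picture viewer there is one more tool, called after "Call:" by a JSON object that holds its "name" and its "arguments", one argument or row to a line. drive_tool: Moves the arm, as the interface text tells. Its arguments: {"type":"object","properties":{"commands":{"type":"array"},"squeeze":{"type":"number"}},"required":["commands"]}

```bash
mkdir -p pics
cat > h.py <<'E'
from cell import *
import numpy as np, cv2
def cam(n):
    c=camera_info(n); R=cv2.Rodrigues(np.array(c["rvec"],float))[0]; return np.array(c["K"]),c["k1"],R,np.array(c["tvec"],float).ravel()
def ray(n,uv,z,c=None):
    K,k1,R,t=c or cam(n)
    uv=np.atleast_2d(np.array(uv,float)); d=np.stack([(uv[:,0]-K[0,2])/K[0,0],(uv[:,1]-K[1,2])/K[1,1]],1)
    s=d.copy()
    for _ in range(20): s=d/(1+k1*(s**2).sum(1,keepdims=True))
    D=np.c_[s,np.ones(len(s))]@R; o=-R.T@t
    return o+D*((z-o[2])/D[:,2])[:,None]
E
python3 - <<'E'
from h import *
o=get_obs(); print(o["t"],o["tcp_pos"],o["eef_rot"],o["opening"])
for n in("scene","top"):
    p,d=grab_frame(n); np.save(n+".npy",d); cv2.imwrite(f"pics/{n}.png",p[:,:,::-1]); K,k1,R,t=cam(n); print(n,-R.T@t)
E
```

```text
0.0 [0.27150553 0.56238196 0.23025634] [[-9.00540189e-01  4.34771982e-01 -8.31291106e-04]
 [ 4.34772776e-01  9.00538372e-01 -1.80947385e-03]
 [-3.80989956e-05 -1.99092667e-03 -9.99998017e-01]] 0.08539117112436886
scene [1.17402879 0.56944944 0.53845587]
top [ 0.303445   -0.00361453  1.48375989]
```

View pics/top.png

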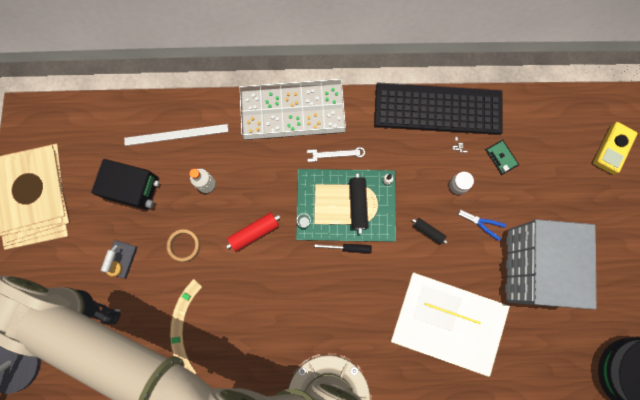

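View pics/scene.png

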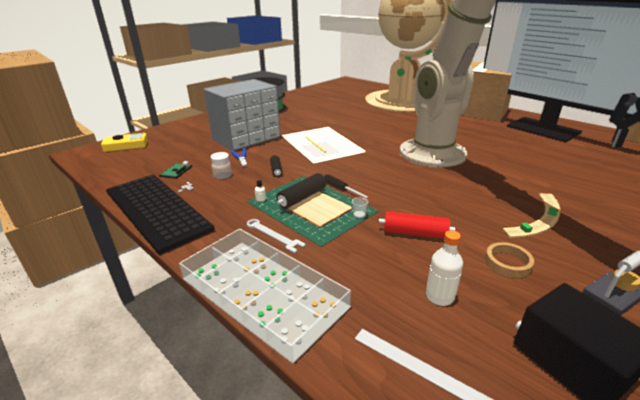

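Top view: the mat is at about (347,205). There are three roller candidates: red (252,232), small black (429,231), and large black on the cheek's rounded end (359,204). The large black one fits, being not red and the larger of the two blacks. The cup is at (304,221), the small glue bottle at (389,179), and the square foot end faces image left (+y).

Run:
```python
from h import *
p=cv2.imread("pics/top.png"); c=p[160:260,280:460]; cv2.imwrite("pics/crop.png",cv2.resize(c,None,fx=4,fy=4,interpolation=cv2.INTER_CUBIC))
hsv=cv2.cvtColor(p,cv2.COLOR_BGR2HSV); C=cam("top")
roi=np.zeros(p.shape[:2],np.uint8); roi[165:245,290:402]=255
def big(m): 
    cs,_=cv2.findContours(m&roi,cv2.RETR_EXTERNAL,cv2.CHAIN_APPROX_NONE); return max(cs,key=cv2.contourArea)
g=big(cv2.inRange(hsv,(60,80,40),(95,255,255)))
r=cv2.minAreaRect(ray("top",g[:,0,:],0.003,C)[:,:2].astype(np.float32)); print("mat",r)
w=big(cv2.inRange(hsv,(12,40,130),(32,200,255)))
q=ray("top",w[:,0,:],0.012,C)[:,:2]; print("wood y range",q[:,1].min(),q[:,1].max(),q[:,0].min(),q[:,0].max())
k=big(cv2.inRange(hsv,(0,0,0),(180,255,55)))
print("roller px",cv2.minAreaRect(k)); 
for z in(.037,.045,.062): print(z,cv2.minAreaRect(ray("top",k[:,0,:],z,C)[:,:2].astype(np.float32)))
d=np.load("top.npy"); print(d[190:220:5,345:376:3])
for n,uv in dict(cup=(304,221),gs=(389,179)).items(): print(n,ray("top",uv,.04,C))
```

```text
mat ((0.5835412740707397, -0.061002299189567566), (0.294951856136322, 0.16195067763328552), 89.07230377197266)
wood y range -0.07591536217900108 0.03539400852627351 0.49826715548437034 0.6197823009599801
roller px ((358.0144348144531, 202.81753540039062), (49.94842529296875, 16.210535049438477), 87.39744567871094)
0.037 ((0.5557308197021484, -0.09677077829837799), (0.15100957453250885, 0.04791630059480667), 1.1992056369781494)
0.045 ((0.5543358325958252, -0.09625567495822906), (0.15017451345920563, 0.04765133932232857), 1.1992076635360718)
0.062 ((0.5513713359832764, -0.09516103565692902), (0.14840011298656464, 0.04708830639719963), 1.199210524559021)
[[1.4998083 1.5021611 1.4666857 1.4481987 1.4510952 1.453188  1.448993
  1.465042  1.5018165 1.5071449 1.5115619]
 [1.4950755 1.4938238 1.4550861 1.4500573 1.4485196 1.4432935 1.4473966
  1.4612678 1.4980657 1.5005127 1.5058818]
 [1.5003874 1.4979911 1.4558727 1.4465448 1.4446058 1.442816  1.4477748
  1.4497309 1.4939156 1.4951913 1.4968274]
 [1.4902443 1.4927427 1.4620196 1.4524165 1.4438525 1.4437906 1.4470823
  1.452235  1.4917026 1.4877361 1.4867804]
 [1.4848111 1.4875741 1.4587156 1.4438471 1.4348063 1.4423767 1.4393783
  1.4502939 1.4854908 1.4880362 1.4820749]
 [1.489835  1.482848  1.4542165 1.4396361 1.43868   1.4315336 1.436553
  1.4399832 1.4801949 1.4821843 1.4908999]]
cup [[0.5025326  0.06418002 0.04      ]]
gs [[ 0.62563723 -0.19158049  0.04      ]]
```

View pics/crop.png

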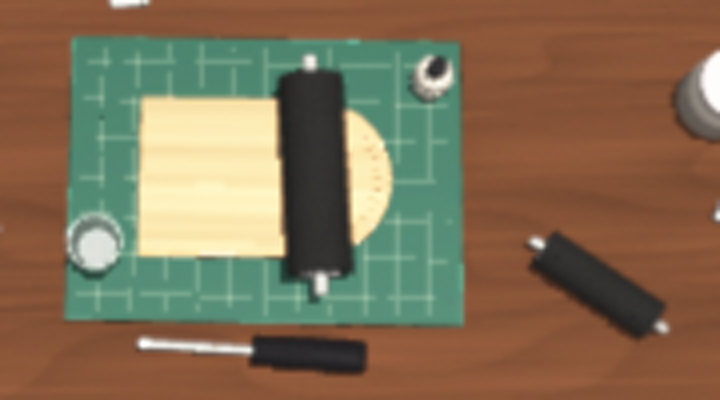

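The crop confirms it: the large black roller at crop (316,173) lies across the cheek, with its journals at (309,62) and (320,285). The foot edge is at crop x≈139 and the crown tip at (392,180). One fingertip footprint is only about 22 mm, so I'll use several short strokes with two parted fingertips along the roller axis.

Call:
{"name": "drive_tool", "arguments": {
  "commands": [
    {"twist": [0, 0, 0.0446], "dp": [0, 0, 0], "grip": 0.5},
    {"twist": [0, 0, 0.0446], "dp": [0, 0, 0], "grip": 0.5},
    {"twist": [0, 0, 0.0446], "dp": [0, 0, 0], "grip": 0.5},
    {"twist": [0, 0, 0.0446], "dp": [0, 0, 0], "grip": 0.5},
    {"twist": [0, 0, 0.0446], "dp": [0, 0, 0], "grip": 0.5},
    {"twist": [0, 0, 0.0446], "dp": [0, 0, 0], "grip": 0.5},
    {"twist": [0, 0, 0.0446], "dp": [0, 0, 0], "grip": 0.5},
    {"twist": [0, 0, 0.0446], "dp": [0, 0, 0], "grip": 0.5}
  ]
}}

```text
t: 0.9
tcp_pos: [0.2715, 0.5626, 0.2307]
eef_rot: [[0.006, 1.0, -0.0], [1.0, -0.006, -0.001], [-0.001, -0.0, -1.0]]
contact_force: [-0.7, 0.0, 0.0]
opening: 0.0425
grip_force: 0.0
```

Run:
```python
from h import *
C=cam("top"); f=lambda u,v,z:ray("top",(280+u/4-.375,160+v/4-.375),z,C)[0][:2].round(4)
for n,a in dict(foot1=(140,97,.012),foot2=(138,255,.012),crown=(392,180,.012),j1=(309,58,.037),j2=(320,292,.037),topL=(283,175,.045),topR=(348,175,.045),m1=(72,38,.003),m2=(66,320,.003),m3=(461,43,.003),m4=(464,325,.003)).items(): print(n,f(*a))
```

```text
foot1 [0.6202 0.0323]
foot2 [0.4987 0.0351]
crown [ 0.553  -0.1577]
j1 [ 0.6429 -0.0959]
j2 [ 0.466  -0.0993]
topL [ 0.5524 -0.0738]
topR [ 0.5517 -0.1219]
m1 [0.6697 0.0846]
m2 [0.4514 0.09  ]
m3 [ 0.6609 -0.2156]
m4 [ 0.4433 -0.209 ]
```

Call:
{"name": "drive_tool", "arguments": {
  "commands": [
    {"twist": [0, 0, 0], "dp": [-0.14, 0.13, 0], "grip": 0.5},
    {"twist": [0, 0, 0], "dp": [-0.14, 0.13, 0], "grip": 0.5},
    {"twist": [0, 0, 0], "dp": [-0.14, 0.13, 0], "grip": 0.5},
    {"twist": [0, 0, 0], "dp": [-0.14, 0.13, 0], "grip": 0.5},
    {"twist": [0, 0, 0], "dp": [-0.14, 0.13, 0], "grip": 0.5},
    {"twist": [0, 0, 0], "dp": [-0.14, 0.13, 0], "grip": 0.5},
    {"twist": [0, 0, 0], "dp": [-0.14, 0.13, 0], "grip": 0.5},
    {"twist": [0, 0, 0], "dp": [-0.14, 0.13, 0], "grip": 0.5}
  ]
}}

```text
t: 1.7
tcp_pos: [0.5325, 0.2812, 0.231]
eef_rot: [[-0.0, 1.0, -0.001], [1.0, 0.0, -0.0], [-0.0, -0.001, -1.0]]
contact_force: [1.1, 0.6, 0.4]
opening: 0.0429
grip_force: 0.0
```

Call:
{"name": "drive_tool", "arguments": {
  "commands": [
    {"twist": [0, 0, 0], "dp": [-0.19, 0.012, 0], "grip": 0.5},
    {"twist": [0, 0, 0], "dp": [-0.19, 0.012, 0], "grip": 0.5},
    {"twist": [0, 0, 0], "dp": [-0.19, 0.012, 0], "grip": 0.5},
    {"twist": [0, 0, 0], "dp": [-0.19, 0.012, 0], "grip": 0.5},
    {"twist": [0, 0, 0], "dp": [-0.19, 0.012, 0], "grip": 0.5},
    {"twist": [0, 0, 0], "dp": [-0.19, 0.012, 0], "grip": 0.5},
    {"twist": [0, 0, 0], "dp": [-0.19, 0.012, 0], "grip": 0.5},
    {"twist": [0, 0, 0], "dp": [-0.19, 0.012, 0], "grip": 0.5}
  ]
}}

```text
t: 2.5
tcp_pos: [0.5554, -0.0989, 0.2311]
eef_rot: [[-0.0, 1.0, -0.0], [1.0, 0.0, 0.0], [0.0, -0.0, -1.0]]
contact_force: [1.3, 0.2, 0.9]
opening: 0.0424
grip_force: 0.0
```

Call:
{"name": "drive_tool", "arguments": {
  "commands": [
    {"twist": [0, 0, 0], "dp": [0, 0, 0.14], "grip": 0.5},
    {"twist": [0, 0, 0], "dp": [0, 0, 0.14], "grip": 0.5},
    {"twist": [0, 0, 0], "dp": [0, 0, 0.14], "grip": 0.5},
    {"twist": [0, 0, 0], "dp": [0, 0, 0], "grip": 0.5}
  ]
}}

```text
t: 2.9
tcp_pos: [0.5522, -0.0964, 0.1214]
eef_rot: [[-0.0, 1.0, -0.009], [1.0, 0.0, 0.0], [0.0, -0.009, -1.0]]
contact_force: [-1.0, 0.6, 0.1]
opening: 0.0429
grip_force: 0.0
```

Run:
```python
from h import *
p,d=grab_frame("wrist"); o=get_obs(); print(o["tcp_pos"],o["t"]); cv2.imwrite("pics/w1.png",p[:,:,::-1])
```

```text
[ 0.55395111 -0.0968054   0.1244088 ] 2.95
```

View pics/w1.png

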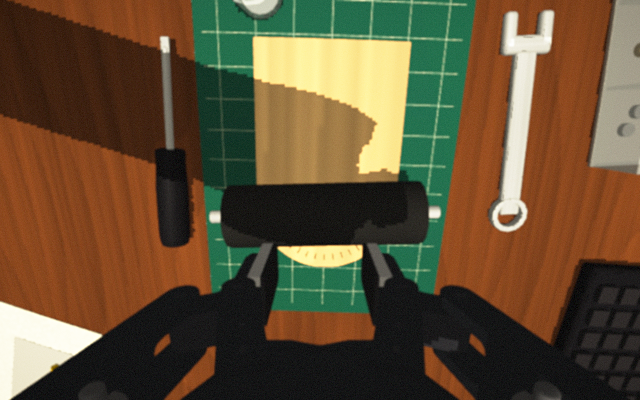

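The wrist view shows the roller at (325,213), with the fingertips at (265,245) and (372,245) symmetric about its middle. I'll lower slightly behind its top.

Call:
{"name": "drive_tool", "arguments": {
  "commands": [
    {"twist": [0, 0, 0], "dp": [-0.02, 0, 0.08], "grip": 0.5},
    {"twist": [0, 0, 0], "dp": [-0.02, 0, 0.08], "grip": 0.5},
    {"twist": [0, 0, 0], "dp": [0, 0, 0.06], "grip": 0.5},
    {"twist": [0, 0, 0], "dp": [0, 0, 0], "grip": 0.5},
    {"twist": [0, 0, 0], "dp": [0, 0, 0], "grip": 0.5}
  ]
}}

```text
t: 3.45
tcp_pos: [0.5564, -0.1069, 0.0724]
eef_rot: [[-0.001, 1.0, 0.001], [1.0, 0.001, -0.0], [-0.0, 0.001, -1.0]]
contact_force: [0.0, -0.2, 0.4]
opening: 0.0428
grip_force: 0.0
```

Call:
{"name": "drive_tool", "arguments": {
  "commands": [
    {"twist": [0, 0, 0], "dp": [0, 0, 0.012], "grip": 0.5},
    {"twist": [0, 0, 0], "dp": [0, 0, 0.012], "grip": 0.5},
    {"twist": [0, 0, 0], "dp": [0, 0, 0], "grip": 0.5}
  ]
}}

```text
t: 3.75
tcp_pos: [0.5558, -0.1069, 0.0653]
eef_rot: [[-0.0, 1.0, 0.0], [1.0, 0.0, 0.0], [0.0, 0.0, -1.0]]
contact_force: [-0.1, -0.2, -0.3]
opening: 0.0432
grip_force: 0.0
```

Call:
{"name": "drive_tool", "arguments": {
  "commands": [
    {"twist": [0, 0, 0], "dp": [0, 0, 0.01], "grip": 0.5},
    {"twist": [0, 0, 0], "dp": [0, 0, 0], "grip": 0.5}
  ]
}}

```text
t: 3.95
tcp_pos: [0.5556, -0.1071, 0.0626]
eef_rot: [[-0.0, 1.0, -0.0], [1.0, 0.0, 0.0], [0.0, -0.0, -1.0]]
contact_force: [-0.1, -0.2, -0.5]
opening: 0.0426
grip_force: 0.0
```

Call:
{"name": "drive_tool", "arguments": {
  "commands": [
    {"twist": [0, 0, 0], "dp": [0, 0, 0.008], "grip": 0.5},
    {"twist": [0, 0, 0], "dp": [0, 0, 0], "grip": 0.5}
  ]
}}

```text
t: 4.15
tcp_pos: [0.5556, -0.1071, 0.0605]
eef_rot: [[-0.0, 1.0, -0.0], [1.0, 0.0, 0.0], [0.0, -0.0, -1.0]]
contact_force: [0.2, -0.2, -0.3]
opening: 0.043
grip_force: 0.0
```

Call:
{"name": "drive_tool", "arguments": {
  "commands": [
    {"twist": [0, 0, 0], "dp": [0, 0, 0.006], "grip": 0.5},
    {"twist": [0, 0, 0], "dp": [0, 0, 0], "grip": 0.5}
  ]
}}

```text
t: 4.35
tcp_pos: [0.5559, -0.1076, 0.06]
eef_rot: [[0.0, 1.0, 0.0], [1.0, -0.0, -0.0], [-0.0, 0.0, -1.0]]
contact_force: [-1.6, -0.9, 6.3]
opening: 0.0427
grip_force: 3.4
```

Contact made (6 N). First stroke, lifting away at the end.

Call:
{"name": "drive_tool", "arguments": {
  "commands": [
    {"twist": [0, 0, 0], "dp": [0.012, 0, 0.002], "grip": 0.5},
    {"twist": [0, 0, 0], "dp": [0.02, 0, 0], "grip": 0.5},
    {"twist": [0, 0, 0], "dp": [0.024, 0, 0], "grip": 0.5},
    {"twist": [0, 0, 0], "dp": [0.024, 0, 0], "grip": 0.5},
    {"twist": [0, 0, 0], "dp": [0.024, 0, 0], "grip": 0.5},
    {"twist": [0, 0, 0], "dp": [0.024, 0, 0], "grip": 0.5}
  ]
}}

```text
t: 4.95
tcp_pos: [0.5552, -0.0757, 0.06]
eef_rot: [[0.001, 1.0, -0.001], [1.0, -0.001, 0.0], [0.0, -0.001, -1.0]]
contact_force: [-8.1, -0.7, 14.5]
opening: 0.043
grip_force: 7.2
```

Call:
{"name": "drive_tool", "arguments": {
  "commands": [
    {"twist": [0, 0, 0], "dp": [0.016, 0, -0.04], "grip": 0.5},
    {"twist": [0, 0, 0], "dp": [0, 0, -0.04], "grip": 0.5},
    {"twist": [0, 0, 0], "dp": [0, 0, 0], "grip": 0.5},
    {"twist": [0, 0, 0], "dp": [0, 0, 0], "grip": 0.5}
  ]
}}

```text
t: 5.35
tcp_pos: [0.5561, -0.0714, 0.0792]
eef_rot: [[0.0, 1.0, 0.001], [1.0, -0.0, -0.0], [-0.0, 0.001, -1.0]]
contact_force: [0.4, -0.7, -1.1]
opening: 0.0423
grip_force: 0.0
```

```bash
cat >> h.py <<'E'
def where():
    o=get_obs(); C=cam("wrist"); p,d=grab_frame("wrist")
    K,k1,R,t=C
    g=p[:,:,::-1].copy(); h=cv2.cvtColor(g,cv2.COLOR_BGR2HSV)
    # journals: world window at z=.037 sampled; steel = low sat bright
    m=cv2.inRange(h,(0,0,110),(180,45,255)); out=[]
    F=np.array([.5563,-.0625]); ex=np.array([.028,1.]); ex/=np.hypot(*ex); ey=np.array([-ex[1],ex[0]])
    n,l,s,c=cv2.connectedComponentsWithStats(m)
    for i in range(1,n):
        if s[i,4]<15: continue
        q=ray("wrist",c[i],.037,C)[0][:2]-F; a=np.array([q@ex,q@ey])
        if 0.066<abs(a[1])<0.097 and abs(a[0])<.12: out.append((a.round(4),s[i,4],c[i].round(0)))
    print("t",o["t"],"tcp cheek",((o["tcp_pos"][:2]-F)@ex).round(4),((o["tcp_pos"][:2]-F)@ey).round(4),o["tcp_pos"].round(4))
    for a in out: print("journal",*a)
    return g
E
python3 - <<'E'
from h import *
cv2.imwrite("pics/w2.png",where())
E
```

```text
t 5.35 tcp cheek -0.0089 -0.0001 [ 0.5561 -0.0714  0.0792]
journal [-0.011  -0.0873] 175 [449. 237.]
journal [-0.0203  0.088 ] 140 [185. 243.]
```

View pics/w2.png

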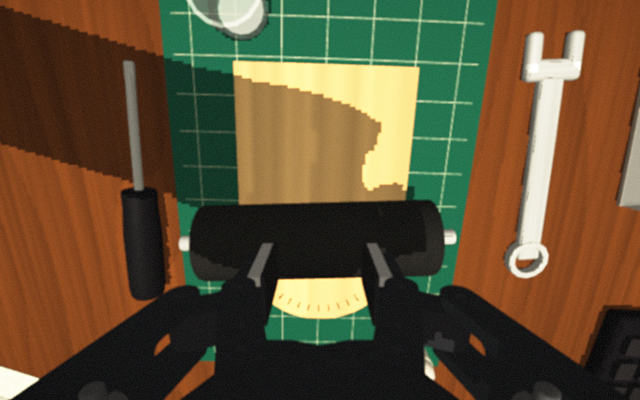

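The roller is at cheek x≈-0.016 and tilted 3°, with journals at (185,243) and (449,237). Second stroke, with a small corrective turn.

Call:
{"name": "drive_tool", "arguments": {
  "commands": [
    {"twist": [0, 0, 0], "dp": [-0.032, 0, 0], "grip": 0.5},
    {"twist": [0, 0, 0], "dp": [-0.032, 0, 0], "grip": 0.5},
    {"twist": [0, 0, 0], "dp": [0, 0, 0.04], "grip": 0.5},
    {"twist": [0, 0, 0], "dp": [0, 0, 0.03], "grip": 0.5},
    {"twist": [0, 0, 0], "dp": [0, 0, 0.01], "grip": 0.5},
    {"twist": [0, 0, 0], "dp": [0, 0, 0], "grip": 0.5}
  ]
}}

```text
t: 6.0
tcp_pos: [0.5556, -0.0881, 0.0597]
eef_rot: [[0.001, 1.0, -0.0], [1.0, -0.001, -0.0], [-0.0, -0.0, -1.0]]
contact_force: [-7.3, -1.2, 17.2]
opening: 0.0426
grip_force: 8.8
```

Call:
{"name": "drive_tool", "arguments": {
  "commands": [
    {"twist": [0, 0, 0.002], "dp": [0.012, 0, 0], "grip": 0.5},
    {"twist": [0, 0, 0.002], "dp": [0.02, 0, 0], "grip": 0.5},
    {"twist": [0, 0, 0.003], "dp": [0.024, 0, 0], "grip": 0.5},
    {"twist": [0, 0, 0.003], "dp": [0.028, 0, 0], "grip": 0.5},
    {"twist": [0, 0, 0.003], "dp": [0.028, 0, 0], "grip": 0.5},
    {"twist": [0, 0, 0.002], "dp": [0.028, 0, 0], "grip": 0.5}
  ]
}}

```text
t: 6.6
tcp_pos: [0.5558, -0.0524, 0.0598]
eef_rot: [[0.048, 0.999, -0.001], [0.999, -0.048, 0.0], [0.0, -0.001, -1.0]]
contact_force: [-11.4, -0.9, 20.6]
opening: 0.0428
grip_force: 10.3
```

Call:
{"name": "drive_tool", "arguments": {
  "commands": [
    {"twist": [0, 0, 0], "dp": [0.016, 0, -0.04], "grip": 0.5},
    {"twist": [0, 0, 0], "dp": [0, 0, -0.04], "grip": 0.5},
    {"twist": [0, 0, 0], "dp": [0, 0, 0], "grip": 0.5},
    {"twist": [0, 0, 0], "dp": [0, 0, 0], "grip": 0.5},
    {"twist": [0, 0, 0], "dp": [0, 0, 0], "grip": 0.5}
  ]
}}

```text
t: 7.1
tcp_pos: [0.5564, -0.0484, 0.0783]
eef_rot: [[0.047, 0.999, -0.001], [0.999, -0.047, -0.0], [-0.0, -0.001, -1.0]]
contact_force: [0.6, 0.1, -0.2]
opening: 0.0426
grip_force: 0.0
```

Run:
```python
from h import *
where()
```

```text
t 7.1 tcp cheek 0.0141 0.0003 [ 0.5564 -0.0484  0.0783]
journal [ 0.0118 -0.0857] 189 [449. 232.]
journal [0.0024 0.0897] 116 [184. 250.]
```

Call:
{"name": "drive_tool", "arguments": {
  "commands": [
    {"twist": [0, 0, 0], "dp": [-0.034, 0.002, 0], "grip": 0.5},
    {"twist": [0, 0, 0], "dp": [-0.034, 0.002, 0], "grip": 0.5},
    {"twist": [0, 0, 0], "dp": [0, 0, 0.04], "grip": 0.5},
    {"twist": [0, 0, 0], "dp": [0, 0, 0.03], "grip": 0.5},
    {"twist": [0, 0, 0], "dp": [0, 0, 0.008], "grip": 0.5},
    {"twist": [0, 0, 0], "dp": [0, 0, 0], "grip": 0.5}
  ]
}}

```text
t: 7.75
tcp_pos: [0.5568, -0.0657, 0.0597]
eef_rot: [[0.047, 0.999, -0.0], [0.999, -0.047, -0.0], [-0.0, -0.0, -1.0]]
contact_force: [-3.9, -0.4, 12.8]
opening: 0.0427
grip_force: 6.3
```

Call:
{"name": "drive_tool", "arguments": {
  "commands": [
    {"twist": [0, 0, 0], "dp": [0.012, -0.001, 0], "grip": 0.5},
    {"twist": [0, 0, 0], "dp": [0.02, -0.001, 0], "grip": 0.5},
    {"twist": [0, 0, 0], "dp": [0.024, -0.001, 0], "grip": 0.5},
    {"twist": [0, 0, 0], "dp": [0.028, -0.001, 0], "grip": 0.5},
    {"twist": [0, 0, 0], "dp": [0.028, -0.001, 0], "grip": 0.5},
    {"twist": [0, 0, 0], "dp": [0.028, -0.001, 0], "grip": 0.5}
  ]
}}

```text
t: 8.35
tcp_pos: [0.5562, -0.0302, 0.0599]
eef_rot: [[0.048, 0.999, -0.002], [0.999, -0.048, 0.0], [0.0, -0.002, -1.0]]
contact_force: [-10.6, -0.8, 17.2]
opening: 0.0426
grip_force: 8.5
```

Call:
{"name": "drive_tool", "arguments": {
  "commands": [
    {"twist": [0, 0, 0], "dp": [0.016, 0, -0.04], "grip": 0.5},
    {"twist": [0, 0, 0], "dp": [0, 0, -0.038], "grip": 0.5},
    {"twist": [0, 0, 0], "dp": [0, 0, 0], "grip": 0.5},
    {"twist": [0, 0, 0], "dp": [0, 0, 0], "grip": 0.5},
    {"twist": [0, 0, 0], "dp": [0, 0, 0], "grip": 0.5}
  ]
}}

```text
t: 8.85
tcp_pos: [0.557, -0.0264, 0.0784]
eef_rot: [[0.047, 0.999, -0.001], [0.999, -0.047, -0.0], [-0.0, -0.001, -1.0]]
contact_force: [0.6, 0.7, 1.1]
opening: 0.0427
grip_force: 0.0
```

Run:
```python
from h import *
where()
```

```text
t 8.85 tcp cheek 0.0361 0.0003 [ 0.557  -0.0264  0.0784]
journal [ 0.0351 -0.0843] 194 [447. 230.]
journal [0.0257 0.0912] 114 [181. 248.]
```

Call:
{"name": "drive_tool", "arguments": {
  "commands": [
    {"twist": [0, 0, 0], "dp": [-0.031, 0.001, 0], "grip": 0.5},
    {"twist": [0, 0, 0], "dp": [-0.031, 0.001, 0], "grip": 0.5},
    {"twist": [0, 0, 0], "dp": [0, 0, 0.04], "grip": 0.5},
    {"twist": [0, 0, 0], "dp": [0, 0, 0.03], "grip": 0.5},
    {"twist": [0, 0, 0], "dp": [0, 0, 0.008], "grip": 0.5},
    {"twist": [0, 0, 0], "dp": [0, 0, 0], "grip": 0.5}
  ]
}}

```text
t: 9.5
tcp_pos: [0.5569, -0.042, 0.0597]
eef_rot: [[0.047, 0.999, -0.0], [0.999, -0.047, 0.0], [0.0, -0.0, -1.0]]
contact_force: [-4.6, -1.4, 13.0]
opening: 0.0429
grip_force: 6.5
```

Call:
{"name": "drive_tool", "arguments": {
  "commands": [
    {"twist": [0, 0, 0], "dp": [0.012, -0.001, 0], "grip": 0.5},
    {"twist": [0, 0, 0], "dp": [0.02, -0.001, 0], "grip": 0.5},
    {"twist": [0, 0, 0], "dp": [0.024, -0.001, 0], "grip": 0.5},
    {"twist": [0, 0, 0], "dp": [0.026, -0.001, 0], "grip": 0.5},
    {"twist": [0, 0, 0], "dp": [0.026, -0.001, 0], "grip": 0.5},
    {"twist": [0, 0, 0], "dp": [0.026, -0.001, 0], "grip": 0.5}
  ]
}}

```text
t: 10.1
tcp_pos: [0.5563, -0.008, 0.0599]
eef_rot: [[0.047, 0.999, -0.002], [0.999, -0.047, 0.001], [0.001, -0.002, -1.0]]
contact_force: [-8.5, -0.4, 16.3]
opening: 0.0428
grip_force: 8.5
```

Call:
{"name": "drive_tool", "arguments": {
  "commands": [
    {"twist": [0, 0, 0], "dp": [0.016, 0, -0.04], "grip": 0.5},
    {"twist": [0, 0, 0], "dp": [0, 0, -0.038], "grip": 0.5},
    {"twist": [0, 0, 0], "dp": [0, 0, 0], "grip": 0.5},
    {"twist": [0, 0, 0], "dp": [0, 0, 0], "grip": 0.5},
    {"twist": [0, 0, 0], "dp": [0, 0, 0], "grip": 0.5}
  ]
}}

```text
t: 10.6
tcp_pos: [0.557, -0.0044, 0.0784]
eef_rot: [[0.047, 0.999, -0.001], [0.999, -0.047, -0.0], [-0.0, -0.001, -1.0]]
contact_force: [0.9, -1.2, 0.0]
opening: 0.0435
grip_force: 0.0
```

Run:
```python
from h import *
cv2.imwrite("pics/w3.png",where())
```

```text
t 10.6 tcp cheek 0.0581 0.0009 [ 0.557  -0.0044  0.0784]
journal [ 0.0571 -0.0831] 197 [446. 230.]
journal [0.0474 0.0925] 104 [180. 248.]
```

View pics/w3.png

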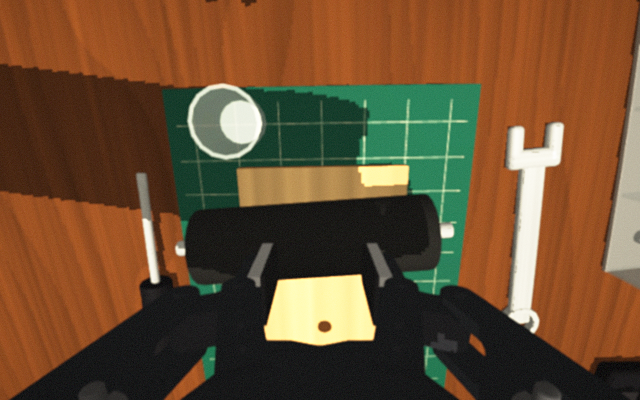

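The roller is at x≈0.052, about 43 mm short of the edge, with the cup at (225,120) clear of it. Last stroke, +23 mm.

Call:
{"name": "drive_tool", "arguments": {
  "commands": [
    {"twist": [0, 0, 0], "dp": [-0.032, 0.001, 0], "grip": 0.5},
    {"twist": [0, 0, 0], "dp": [-0.032, 0.001, 0], "grip": 0.5},
    {"twist": [0, 0, 0], "dp": [0, 0, 0.04], "grip": 0.5},
    {"twist": [0, 0, 0], "dp": [0, 0, 0.03], "grip": 0.5},
    {"twist": [0, 0, 0], "dp": [0, 0, 0.008], "grip": 0.5},
    {"twist": [0, 0, 0], "dp": [0, 0, 0], "grip": 0.5}
  ]
}}

```text
t: 11.25
tcp_pos: [0.5569, -0.0205, 0.0597]
eef_rot: [[0.047, 0.999, -0.0], [0.999, -0.047, 0.0], [0.0, -0.0, -1.0]]
contact_force: [-5.0, -1.4, 11.8]
opening: 0.0428
grip_force: 6.3
```

Call:
{"name": "drive_tool", "arguments": {
  "commands": [
    {"twist": [0, 0, 0], "dp": [0.014, -0.001, 0], "grip": 0.5},
    {"twist": [0, 0, 0], "dp": [0.024, -0.001, 0], "grip": 0.5},
    {"twist": [0, 0, 0], "dp": [0.026, -0.001, 0], "grip": 0.5},
    {"twist": [0, 0, 0], "dp": [0.026, -0.001, 0], "grip": 0.5},
    {"twist": [0, 0, 0], "dp": [0.026, -0.001, 0], "grip": 0.5},
    {"twist": [0, 0, 0], "dp": [0.022, -0.001, 0], "grip": 0.5}
  ]
}}

```text
t: 11.85
tcp_pos: [0.5563, 0.0148, 0.0599]
eef_rot: [[0.047, 0.999, -0.002], [0.999, -0.047, 0.001], [0.001, -0.002, -1.0]]
contact_force: [-10.4, -0.2, 17.3]
opening: 0.0429
grip_force: 8.7
```

Call:
{"name": "drive_tool", "arguments": {
  "commands": [
    {"twist": [0, 0, 0], "dp": [0.016, 0, -0.04], "grip": 0.5},
    {"twist": [0, 0, 0], "dp": [0, 0, -0.06], "grip": 0.5},
    {"twist": [0, 0, 0], "dp": [0, 0, 0], "grip": 0.5},
    {"twist": [0, 0, 0], "dp": [0, 0, 0], "grip": 0.5},
    {"twist": [0, 0, 0], "dp": [0, 0, 0], "grip": 0.5},
    {"twist": [0, 0, 0], "dp": [0, 0, 0], "grip": 0.5}
  ]
}}

```text
t: 12.45
tcp_pos: [0.557, 0.0182, 0.0837]
eef_rot: [[0.047, 0.999, -0.001], [0.999, -0.047, -0.0], [-0.0, -0.001, -1.0]]
contact_force: [0.5, -0.6, -0.8]
opening: 0.0426
grip_force: 0.0
```

Run:
```python
from h import *
where(); cv2.imwrite("pics/w4.png",where())
```

```text
t 12.45 tcp cheek 0.0807 0.0016 [0.557  0.0182 0.0837]
journal [ 0.0783 -0.0817] 197 [442. 229.]
journal [0.0685 0.0935] 96 [184. 247.]
t 12.5 tcp cheek 0.0807 0.0016 [0.557  0.0182 0.0838]
journal [ 0.0783 -0.0817] 198 [442. 229.]
journal [0.0685 0.0935] 94 [184. 247.]
```

View pics/w4.png

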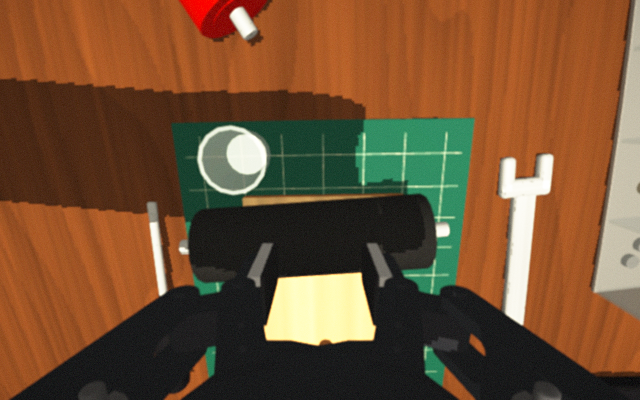

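The roller is at rest at x≈0.073, y≈0.006, tilted about 3°. I'll raise the arm, check the visible foot edge with the same camera, and hand in.

Call:
{"name": "drive_tool", "arguments": {
  "commands": [
    {"twist": [0, 0, 0], "dp": [0, 0, -0.1], "grip": 0.5},
    {"twist": [0, 0, 0], "dp": [0, 0, -0.1], "grip": 0.5},
    {"twist": [0, 0, 0], "dp": [0, 0, -0.1], "grip": 0.5},
    {"twist": [0, 0, 0], "dp": [0, 0, 0], "grip": 0.5},
    {"twist": [0, 0, 0], "dp": [0, 0, 0], "grip": 0.5}
  ]
}}

```text
t: 13.05
tcp_pos: [0.5575, 0.0184, 0.1594]
eef_rot: [[0.047, 0.999, 0.001], [0.999, -0.047, 0.0], [0.0, 0.001, -1.0]]
contact_force: [-0.9, -0.7, 0.0]
opening: 0.0426
grip_force: 0.0
```

Run:
```python
from h import *
g=where(); C=cam("wrist"); h=cv2.cvtColor(g,cv2.COLOR_BGR2HSV); m=cv2.inRange(h,(12,50,60),(32,200,255))
F=np.array([.5563,-.0625]); ex=np.array([.028,1.]); ex/=np.hypot(*ex); ey=np.array([-ex[1],ex[0]])
v,u=np.nonzero(m); q=ray("wrist",np.c_[u,v],.012,C)[:,:2]-F; a,b=q@ex,q@ey
k=(abs(b)<.05)&(a>.07)&(a<.11); print("edge x",[a[k&(abs(b-c)<.004)].max().round(4) for c in(-.04,-.02,0,.02,.04) if (k&(abs(b-c)<.004)).any()])
print(get_obs()["qvel"])
```

```text
t 13.05 tcp cheek 0.0809 0.001 [0.5575 0.0184 0.1594]
journal [ 0.0782 -0.0803] 130 [407. 201.]
journal [0.0688 0.0915] 90 [221. 214.]
edge x [np.float64(0.0973), np.float64(0.0976), np.float64(0.098), np.float64(0.0974)]
[-6.97334747e-05  1.13424223e-02 -3.54397172e-03  1.34358095e-02
  4.27125103e-04 -3.79406076e-04 -8.45836639e-04]
```

```bash
python3 -c "
from cell import *
print(close_job())"
```

```text
the job is handed in; nothing more can be done
None
```

I rolled the roller along the cheek in five top-only strokes and handed the job in; before hand-in it lay at rest about 24 mm short of the square edge, about 3° off square and about 6 mm off the centre line, but `close_job()` gave no verdict.

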